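# Bed a spun sample tube in the reader's vee cradle and clamp it

## Task

Without lifting it, roll the capped sample tube off the loading deck into the vee of the reading cradle, and ease it along the vee until you feel its pointed end meet the stop screw. Then swing the clamp arm over and press it down until its spring pad holds the tube firmly, and let go. Be gentle with the tube, push it no harder than needed, and leave the things around the cradle alone.

Things in the scene. Friction and masses are not known exactly. Their poses are not given: they have to be found in the camera images.
- cradle: Reading cradle fixed on the table, foot plate 230 x 135 mm, 6 thick. Origin on the table straight below the vee's bottom line. y runs along the vee, x from the loading deck to the vee (rolling direction), z up. The vee: two 45 degree faces meeting at x 0, height 27; the near one rises to height 45 at x -18, the far one to 62 at x 35; both y -60 to 45. A block 62 high behind it reaches x 78.
- deck (a point): Middle of the flat white loading deck's top, 45 mm above the table, at cradle x -67, y 0. The deck spans cradle x -115 to -18, y -60 to 45, with a rounded ridge 3 high along its outer edge (x -112) and one 2 high at the vee (x -22) that the tube must be pushed over. Grippy fingers pushing level can jam it there: letting the fingers rise as they push rolls it over.
- vee_axis (a point): Point on the axis of a 30 mm barrel bedded in the vee: cradle x 0, y 0, 48 mm above the table.
- tube: Closed rigid tube, 50 to 100 g, lying on the deck along the vee, cap over its +y end. White barrel 30 in diameter, y -40 to 38 mm; grey cap 37 in diameter, y 38 to 60; blunt cone ending in a 10 mm flat at y -55. Origin and y axis on the tube's axis; x and z turn as it rolls. Slides in the vee under about 1 N. Delicate: 20 N from screw, pad or fingers is too much, so touch slowly.
- tube_tip (a point): Middle of the flat, 10 mm end of the tube's cone, 55 mm from the tube's origin on its axis.
- end_stop: Dark steel plate across the -y end of the vee, 58 wide, 10 thick, its top 72 mm above the table, its face at cradle y -60. An 8 mm steel stop screw stands out of it on the axis of a bedded tube, towards +y, by 14 to 34 mm, set differently each time: its end, which the tube's cone must meet, is not measured. The screw does not yield. Origin on the table below the plate.
- clamp (a joint): Angle of the clamp arm, rad. 0: open, leaning 20 degrees beyond upright, away from the deck. Grows as the arm swings over the vee towards the deck; level at 1.92. On a bedded tube the pad first touches at about 1.82 and its spring bottoms at about 1.99. The hinge is stiff (0.6 N m, about 5 N at the crossbar); the arm stays where it is left, even against the pad's spring.
- hinge (a point): Middle of the clamp's hinge axis, which is parallel to the cradle's y, at cradle x 57, y 10, 77 mm above the table, between two steel ears 26 tall.
- clamp_bar (a point): Centre of the black crossbar at the free end of the steel clamp arm: a round bar 12 in diameter, 64 long, parallel to the cradle's y axis, 117 mm from the hinge axis. The arm (16 wide, 12 thick) runs from its middle to the hinge.
- pad: Round black rubber pad, 20 in diameter, 7 thick, under the clamp arm, 57 mm from the hinge axis. Origin in the middle of the face that meets the tube, 18.5 mm off the arm's centre line; z points into the arm. It is sprung: about 1 N at first touch, 1.1 N more per mm, 9 mm of travel, then solid.
- jar: Bystander: clear lidded jar, 60 in diameter, 75 high, origin under its centre. Not to be disturbed.
- swab_box: Bystander: closed carton 70 x 110 x 50 mm, origin under its centre. Not to be disturbed.
- pot: Bystander: small white cup, 56 in diameter, 50 high, origin under its centre. Not to be disturbed.

How it is judged:
On the way, in this order (a step that is already met when the one before it is completed fails the run):
1. the tube is rolling: turned by more than 1 rad about its axis from how it first lay (angle between tube's own z axis and vertical above 1 rad), for 0.05 s.
2. the tube lies in the vee, centred, its pointed end at the stop screw (gap under 2 mm), while the clamp is still open (x of tube in the frame of cradle between -0.003 and 0.003 m and z of tube in the frame of cradle between 0.0452 and 0.0505 m and angle between the y axis of tube and the y axis of cradle, either way round below 0.05 rad and y of tube_tip in the frame of screw_tip between -0.003 and 0.002 m and value of joint clamp below 1.5 rad), for 0.3 s.
At the end, for the whole second after the job is handed in: The tube lies bedded in the vee (axis within 3 mm of the vee's middle plane, 45.2 to 50.5 mm above the table, within 0.05 rad of the vee's direction), its pointed end less than 2 mm from the end of the stop screw, the clamp pad pressing on it with more than 2 N, all at rest (x of tube in the frame of cradle between -0.003 and 0.003 m and z of tube in the frame of cradle between 0.0452 and 0.0505 m and angle between the y axis of tube and the y axis of cradle, either way round below 0.05 rad and y of tube_tip in the frame of screw_tip between -0.003 and 0.002 m and contact force between pad and tube above 2 N and linear speed of tube below 0.01 m/s and velocity of joint clamp below 0.05 rad/s); the robot touches nothing.
It fails at once if the tube lifted more than 12 mm above its height on the deck, tilted more than 0.3 rad, or knocked off the cradle (z of tube in the frame of cradle above 0.072 m or angle between tube's own y axis and vertical below 1.2708 rad or angle between tube's own y axis and vertical above 1.8708 rad or height (world z) of tube below 0.03 m).
It fails at once if the tube driven against the stop screw with more than 20 N (contact force between tube and end_stop above 20 N).
It fails at once if the tube pressed by the pad with more than 20 N (contact force between tube and pad above 20 N).
It fails at once if the fingers pushing on the tube with more than 20 N (contact force between the fingers and tube above 20 N).
It fails at once if a bystander (jar, carton or small cup) moved more than 15 mm (distance of any of jar, swab_box, pot from where it was at the start of the episode above 0.015 m).
It also fails if it takes over 69 s, if anything falls off the work surface, if the arm or the gripper's body presses on something with over 40 N, if the wrist force passes 120 N, or if a joint passes its speed limit or range.

## Robot

A 6-joint arm with a two-finger parallel gripper is mounted at the origin on the work surface. World frame = base frame: x ahead of the robot, y to its left, z up, the work surface at z = 0. Lengths are in m, angles in rad, forces in N, time in s.
With the tool pointing down it reaches from about 0.3 to 1 m from the base axis. Payload 5.1 kg.
Tool frame: the origin (TCP) lies at the very end of the fingers, on their centre line; the grasp point (between the pads) lies grip_point_offset behind it (grip_point_offset is the distance from the TCP to the grasp point, in m); z points along the fingers, y is the line along which they close (so a half turn about z gives the same grasp; the last joint's range is limited). The gripper opens to 95 mm and grips with 3 to 60 N. Pads are 20 mm wide; open, the fingers measure 119 mm over their backs; the gripper's body (75 mm by 180 mm) begins 59 mm behind the grasp point.
Start: joints at [1.063, 0.124, 1.65, -0, 1.367, -0.083], TCP at [0.268, 0.592, 0.215] pointing down, gripper open.
Joint ranges: [-2.61, 2.61], [-1.02, 2.33], [0.03, 2.71], [-1.35, 4.49], [0.32, 2.68], [-2.91, 2.91]. Speed limits (rad/s): [2.57, 2.57, 3.14, 3.14, 3.14, 3.14].

## Interface

Orientations are given as [roll, pitch, yaw] about the fixed x, y, z axes, in that order (R = Rz(yaw) Ry(pitch) Rx(roll)).
In Python, from cell import * gives the robot as it stands. The module is installed in compiled form; this text tells all that it offers. Calls block until the motion is done:
- move_to(position, orientation): joint-space move of the TCP to a pose.
- move_straight(position, rot=None, feed=0.15, until_force=None): straight line of the TCP; rot=None keeps the orientation; feed is the mean speed in m/s. With until_force (N) it stops when the force on the tool has changed by that much, and returns True; else False.
- move_j(angles): joint-space move.
- gripper_open() and grab(newtons=None): open the fingers fully, or close them until they stop; newtons is the grip in N (None keeps the last).
- dwell(seconds).
- solve_ik(position, orientation): joint angles nearest the present ones, or None.
- observe(): the state.
- read_camera(name): name is "side" or "top" or "wrist"; returns the picture (400x640x3 uint8, red, green, blue); there is no depth.
- camera_info(name): a dict with "vertical_fov" (degrees; the focal length in pixels is half the picture's height over the tangent of half this angle, whatever the lens; pixels are square), "cx", "cy" (the principal point, pixels), "rvec" (rotation vector, rad) and "tvec" (3), from world to camera coordinates, as OpenCV has them. Camera axes: x right, y down, z forward; pixel columns grow to the right and rows downward; lengths in m; the calibration is good to about 2 mm. A picture is of the moment at which its call begins: read the wrist's pose just before it. camera_info takes no time and is no camera call; for the wrist camera it gives the pose at the moment of the call.
A pose or a line that the arm cannot do raises PlanningError and nothing moves.
- sign_off(): hands the job in; it is judged then, once.
Trained networks look in the newest picture that a camera, given by its name, has taken for a name from the list of things; names that differ only in an ending like _2 or _b are one class to them, and where a whole thing is asked for, a point or a joint stands for the part that bears it (a point fixed in the world has none). Each returns a list of dicts, best first, with "score" (0 to 1); they miss things now and then, are a little off and sometimes report something else, mostly with a low value. They report only what shows in the picture. A call takes as long as a camera call.
- look_for(camera, thing): "bbox" ([left, top, right, bottom] as shares, 0 to 1, of the picture: columns of its width, rows of its height, round what is visible of it).
The state is a dict: "time": time; "qpos": joint angles; "qd": joint speeds; "tau": joint torques, N m; "eef_pos": TCP position; "eef_rot": TCP orientation; "contact_force": force on the tool from outside, world axes, zero at the start; "torque": the same for the moment, N m; "gripper_width": finger opening in m; "grip_force": force on a finger pad.
Only numpy, scipy, OpenCV 4.12 (cv2) and the standard library are available. Lean on these libraries where they do the work, as an engineer would, in place of code of your own. Each camera call takes 0.05 s, during which the arm holds its last target. There are 200 camera calls.

## Working session

There is one attempt and no reset: what is moved stays moved. The work goes in short steps, each a Python script; the robot and the scene stay as the last script left them, time stands still between calls to the robot, and variables do not carry over. Pictures are saved under pics/ and viewed, at most 10 in all, crops included, and the job is handed in when it is done.

```bash
mkdir -p pics; ls; python3 - <<'E'
from cell import *
import cv2,numpy as np
for n in("top","side"):
    im=read_camera(n); cv2.imwrite(f"pics/{n}0.png",im[:,:,::-1])
    i=camera_info(n); print(n,i)
    for t in("cradle","tube","end_stop","clamp","clamp_bar","pad","jar","swab_box","pot"):
        r=look_for(n,t); print(t,[(np.round(np.array(d["bbox"])*[640,400,640,400]).tolist(),round(d["score"],2)) for d in r[:2]])
s=observe();print(s["time"],s["eef_pos"],s["eef_rot"],s["contact_force"])
E
```

```text
pics
top {'vertical_fov': 54.45486690200704, 'cx': 320.3801510635585, 'cy': 197.89131504044934, 'rvec': array([ 2.12935575, -2.13311901,  0.17537392]), 'tvec': array([0.08464035, 0.54183085, 0.99049173])}
cradle [([304.0, 136.0, 371.0, 239.0], 0.97)]
tube [([298.0, 199.0, 342.0, 221.0], 0.91), ([308.0, 138.0, 372.0, 235.0], 0.62)]
end_stop [([348.0, 160.0, 364.0, 184.0], 0.5)]
clamp [([310.0, 138.0, 334.0, 161.0], 0.78)]
clamp_bar [([311.0, 136.0, 336.0, 163.0], 0.51)]
pad [([321.0, 149.0, 331.0, 159.0], 0.51), ([310.0, 135.0, 337.0, 158.0], 0.43)]
jar [([382.0, 139.0, 407.0, 165.0], 0.73), ([323.0, 152.0, 331.0, 159.0], 0.69)]
swab_box [([209.0, 183.0, 256.0, 229.0], 0.96), ([382.0, 141.0, 406.0, 165.0], 0.22)]
pot [([398.0, 191.0, 422.0, 213.0], 0.92)]
side {'vertical_fov': 48.05238896453945, 'cx': 314.18487934681286, 'cy': 202.29438641280927, 'rvec': array([ 2.05834751, -0.56672978,  0.32169999]), 'tvec': array([-0.43748224,  0.30981231,  0.92475309])}
cradle [([278.0, 175.0, 374.0, 285.0], 0.85)]
tube [([281.0, 226.0, 318.0, 250.0], 0.71)]
end_stop [([341.0, 238.0, 358.0, 259.0], 0.6)]
clamp [([334.0, 175.0, 357.0, 221.0], 0.9)]
clamp_bar [([336.0, 175.0, 359.0, 222.0], 0.81)]
pad [([338.0, 198.0, 345.0, 205.0], 0.45)]
jar [([385.0, 248.0, 409.0, 283.0], 0.83), ([276.0, 175.0, 370.0, 288.0], 0.64)]
swab_box [([244.0, 192.0, 287.0, 221.0], 0.65)]
pot [([347.0, 281.0, 374.0, 312.0], 0.9), ([277.0, 175.0, 370.0, 290.0], 0.31)]
1.0 [0.26789532 0.5922111  0.21465452] [-3.14157271e+00 -1.73410413e-05  2.71681083e+00] [0.9389971  0.42285614 0.39651605]
```

```bash
python3 - <<'E'
import cv2,numpy as np
a=cv2.imread("pics/top0.png")[115:255,190:440];b=cv2.imread("pics/side0.png")[160:320,230:430]
a=cv2.resize(a,None,fx=3.2,fy=3.2,interpolation=2)[:440,:800]
cv2.imwrite("pics/topc.png",a)
cv2.imwrite("pics/sidec.png",cv2.resize(b,None,fx=3.5,fy=3.5,interpolation=2))
E
```

```text
(no output)
```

View pics/topc.png

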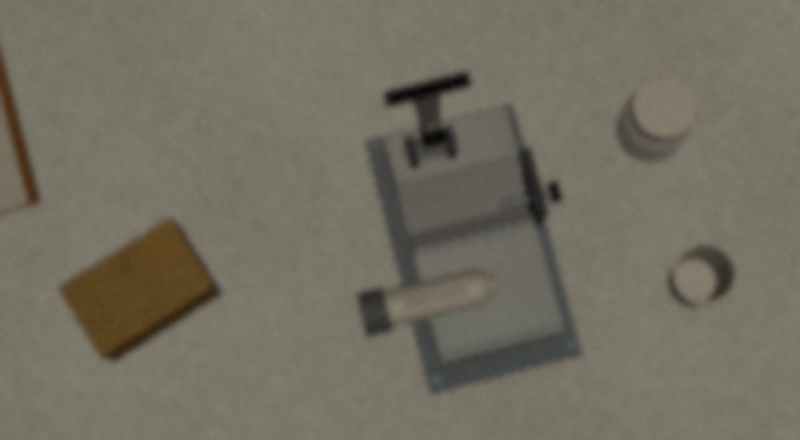

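View pics/sidec.png

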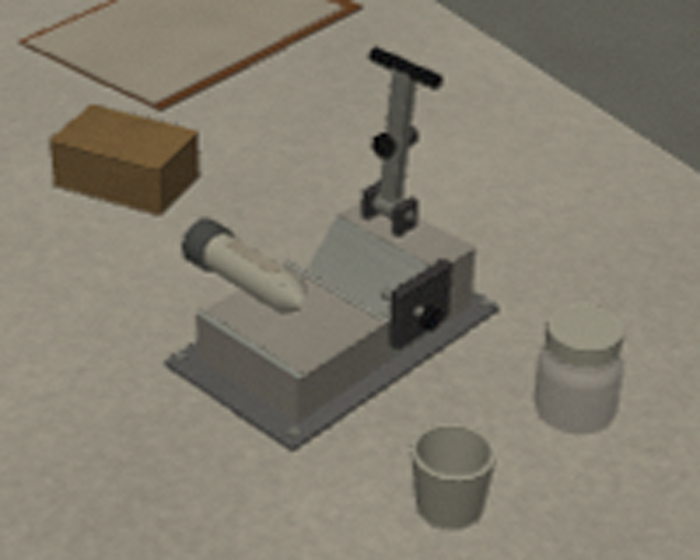

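The top picture (crop scale 3.2, offset 190,115) shows the tube on the deck with its cap at (375,312) and tip at (495,285). The clamp is open with its bar at (428,88), the stop plate is at (535,185), and the deck's outer corners are at (443,362) and (566,330). The side view agrees: bar at (406,67), deck corners at (198,317) and (300,377).

```bash
cat > h.py <<'E'
from cell import *
import cv2,numpy as np
from scipy.optimize import least_squares
def K(i):
    f=200/np.tan(np.radians(i["vertical_fov"]/2)); return np.array([[f,0,i["cx"]],[0,f,i["cy"]],[0,0,1.]])
def proj(i,P): return cv2.projectPoints(np.array(P,float).reshape(-1,3),i["rvec"],i["tvec"],K(i),None)[0].reshape(-1,2)
def ray(i,uv,z):
    R=cv2.Rodrigues(i["rvec"])[0];c=-R.T@i["tvec"];d=R.T@np.linalg.inv(K(i))@[uv[0],uv[1],1];return c+d*(z-c[2])/d[2]
def c2w(p,P):
    P=np.array(P,float).reshape(-1,3);c,s=np.cos(p[2]),np.sin(p[2])
    return np.c_[p[0]+c*P[:,0]-s*P[:,1],p[1]+s*P[:,0]+c*P[:,1],P[:,2]]
def fit(obs,x0):  # obs: list of (info, P cradle(m), uv)
    f=lambda p:np.concatenate([(proj(i,c2w(p,P))-uv).ravel() for i,P,uv in obs])
    r=least_squares(f,x0,loss="soft_l1");return r.x,f(r.x).reshape(-1,2)
E
python3 - <<'E'
from h import *
t,s=camera_info("top"),camera_info("side")
T=lambda a:np.array(a)/3.2+[190,115]
S=lambda a:np.array(a)/3.5+[230,160]
P1=np.array([[-115,45,45],[-115,-60,45],[78,-60,62],[97,10,187],[97,42,187],[97,-22,187]])/1e3
U1=T([[443,362],[566,330],[511,105],[428,88],[387,98],[468,79]])
P2=np.array([[-115,-60,45],[-115,45,45],[97,10,187],[97,42,187],[97,-22,187]])/1e3
U2=S([[300,377],[198,317],[406,67],[373,53],[440,82]])
for y0 in(0,1.5,3,-1.5):
    p,r=fit([(t,P1,U1),(s,P2,U2)],[.5,.2,y0]);print(p.round(4),np.abs(r).max())
    if np.abs(r).max()<6:print(r.round(1).tolist());best=p
cap,tip=ray(t,T([375,312]),.06),ray(t,T([492,284]),.06)
c,s_=np.cos(best[2]),np.sin(best[2])
for q in(cap,tip):
    d=q[:2]-best[:2];print("cradle",(c*d[0]+s_*d[1]).round(4),(-s_*d[0]+c*d[1]).round(4))
for n,uv,z in(("jar",(660,105),.075),("pot",(695,280),.05),("box",(140,285),.05)):print(n,ray(t,T(uv),z).round(3))
E
```

```text
[0.57   0.0421 0.2929] 5.471164626850225
[[4.1, 5.5], [3.6, 3.9], [-0.8, 4.8], [-2.0, -3.9], [-2.2, -3.3], [-1.6, -4.9], [-2.7, 4.1], [-4.2, 2.9], [2.0, 0.0], [2.0, 0.2], [2.0, -0.2]]
[0.57   0.0421 0.293 ] 5.471030159212944
[[4.1, 5.5], [3.6, 3.9], [-0.8, 4.8], [-2.0, -3.9], [-2.2, -3.3], [-1.6, -4.9], [-2.7, 4.1], [-4.2, 2.9], [2.0, 0.0], [2.0, 0.2], [2.0, -0.2]]
[0.57   0.0421 0.2929] 5.471164293290798
[[4.1, 5.5], [3.6, 3.9], [-0.8, 4.8], [-2.0, -3.9], [-2.2, -3.3], [-1.6, -4.9], [-2.7, 4.1], [-4.2, 2.9], [2.0, 0.0], [2.0, 0.2], [2.0, -0.2]]
[0.57   0.0421 0.2929] 5.471169096557219
[[4.1, 5.5], [3.6, 3.9], [-0.8, 4.8], [-2.0, -3.9], [-2.2, -3.3], [-1.6, -4.9], [-2.7, 4.1], [-4.2, 2.9], [2.0, 0.0], [2.0, 0.2], [2.0, -0.2]]
cradle -0.0442 0.0928
cradle -0.0499 -0.0056
jar [ 0.671 -0.117  0.075]
pot [ 0.528 -0.146  0.05 ]
box [0.525 0.313 0.05 ]
```

```bash
python3 - <<'E'
from h import *
t,s=camera_info("top"),camera_info("side")
for i in(t,s):
    R=cv2.Rodrigues(i["rvec"])[0];print((-R.T@i["tvec"]).round(3),R[2].round(3))
T=lambda a:np.array(a)/3.2+[190,115]
S=lambda a:np.array(a)/3.5+[230,160]
# table level: plate corners, bystander bases
print("plate",[ray(t,u,.006).round(3).tolist() for u in T([[368,140],[511,105],[580,352],[433,392]])])
print("plate side",[ray(s,u,.006).round(3).tolist() for u in S([[165,362],[293,447],[498,308]])])
print("pot base side",ray(s,S([452,515]),0).round(3),"pot rim",ray(s,S([452,455]),.05).round(3),ray(t,T([695,280]),.05).round(3))
print("jar lid",ray(s,S([584,330]),.075).round(3),ray(t,T([662,105]),.075).round(3))
print("box top",[ray(s,u,.05).round(3).tolist() for u in S([[90,106],[198,132],[160,170],[52,145]])],[ray(t,u,.05).round(3).tolist() for u in T([[60,290],[175,220],[218,290],[108,358]])])
print(camera_info("wrist"))
E
```

```text
[0.368 0.079 1.068] [ 0.168  0.004 -0.986]
[ 0.051 -0.763  0.747] [ 0.439  0.732 -0.52 ]
plate [[0.661, 0.127, 0.006], [0.692, 0.001, 0.006], [0.473, -0.055, 0.006], [0.439, 0.071, 0.006]]
plate side [[0.438, 0.067, 0.006], [0.472, -0.06, 0.006], [0.69, -0.006, 0.006]]
pot base side [ 0.532 -0.165  0.   ] pot rim [ 0.532 -0.161  0.05 ] [ 0.528 -0.146  0.05 ]
jar lid [ 0.667 -0.127  0.075] [ 0.671 -0.119  0.075]
box top [[0.52, 0.372, 0.05], [0.581, 0.283, 0.05], [0.525, 0.245, 0.05], [0.464, 0.328, 0.05]] [[0.521, 0.38, 0.05], [0.58, 0.286, 0.05], [0.521, 0.249, 0.05], [0.465, 0.338, 0.05]]
{'vertical_fov': 61.451748250304966, 'cx': 320.9116372371885, 'cy': 196.78163589836214, 'rvec': array([-2.46459878, -1.589247  , -0.19126487]), 'tvec': array([-0.64972522, -0.02645494,  0.39051133])}
```

```bash
python3 - <<'E'
from h import *
from scipy.spatial.transform import Rotation as Ro
i=camera_info("wrist");s=observe()
R=cv2.Rodrigues(i["rvec"])[0];cw=-R.T@i["tvec"]
Rt=Ro.from_euler("xyz",s["eef_rot"]).as_matrix()
print("cam in tool",(Rt.T@(cw-s["eef_pos"])).round(4),"axis in tool",(Rt.T@R[2]).round(3))
ot,ax=Rt.T@(cw-s["eef_pos"]),Rt.T@R[2]
yaw=.25+np.pi
Rn=Ro.from_euler("xyz",[np.pi,0,yaw]).as_matrix()
z=.30; c=Rn@ot;a=Rn@ax; h=z+c[2]-.05
off=c+a*(h/-a[2]); pos=np.array([.565,.055,0])-off; pos[2]=z
print(pos)
move_to(pos.tolist(),[np.pi,0,yaw])
w=camera_info("wrist");im=read_camera("wrist");cv2.imwrite("pics/w1.png",im[:,:,::-1])
import pickle;pickle.dump(w,open("w1.pkl","wb"))
for t in("cradle","tube","end_stop","clamp_bar","pad"):
    r=look_for("wrist",t); print(t,[(np.round(np.array(d["bbox"])*[640,400,640,400]).tolist(),round(d["score"],2)) for d in r[:2]])
s=observe();print(s["time"],s["qpos"])
E
```

```text
cam in tool [ 6.710e-02  1.000e-04 -1.703e-01] axis in tool [-0.239 -0.001  0.971]
[0.52985606 0.04634634 0.3       ]
cradle [([246.0, 99.0, 358.0, 325.0], 0.69)]
tube [([296.0, 149.0, 396.0, 180.0], 0.65), ([284.0, 252.0, 355.0, 327.0], 0.52)]
end_stop []
clamp_bar [([284.0, 251.0, 354.0, 329.0], 0.74)]
pad []
3.4917 [-1.30548441e-02 -1.79064049e-01  1.80525673e+00  1.42968084e-06
  1.51555628e+00 -1.83443072e+00]
```

View pics/w1.png

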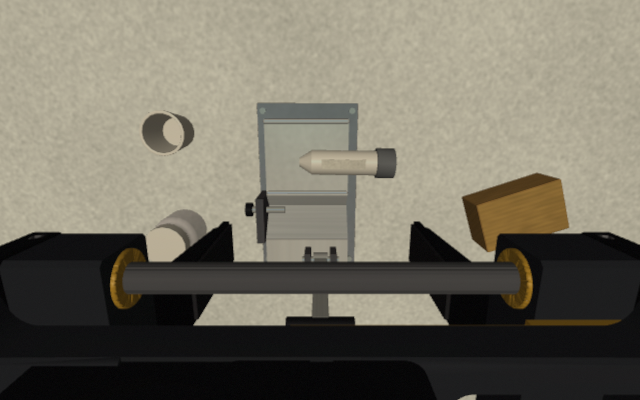

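The wrist picture shows the deck at (264–350, 122–195), the tube from tip (300,162) to cap end (396,163), and the screw end at about (286,210). I'll enlarge it.

```bash
python3 - <<'E'
import cv2
a=cv2.imread("pics/w1.png")[95:265,235:405];cv2.imwrite("pics/w1c.png",cv2.resize(a,(595,595),interpolation=2))
E
```

```text
(no output)
```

View pics/w1c.png

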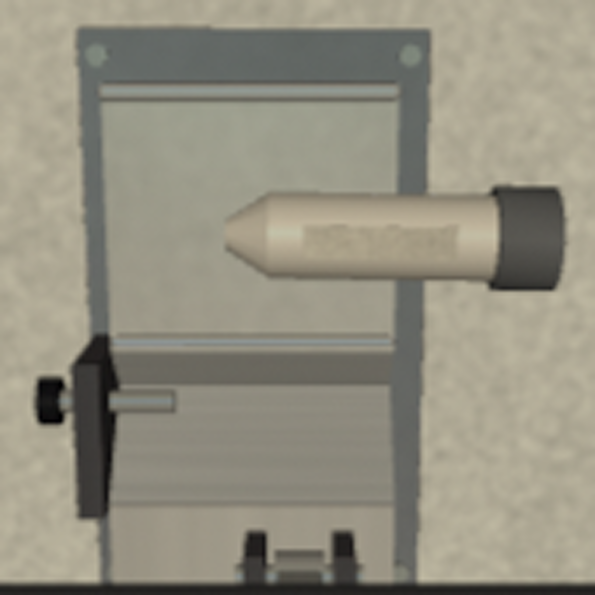

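The enlarged crop (scale 3.5, offset 235,95) shows the outer ridge at row 92 (columns 101–397) and the vee ridge at row 342. The vee bottom is at row 383, the screw end at (175,401), the tube tip at (226,235) and the cap end at (562,238).

```bash
python3 - <<'E'
from h import *
import pickle
w=pickle.load(open("w1.pkl","rb"))
W=lambda a:np.array(a)/3.5+[235,95]
P=np.array([[-112,-60,48],[-112,45,48],[-22,45,47],[0,45,27],[35,45,62],[57,10,77]])/1e3
U=W([[101,92],[397,92],[392,342],[391,383],[393,503],[300,562]])
p,r=fit([(w,P,U)],[.583,.041,.25]);print(p,r.round(1).tolist())
c,s_=np.cos(p[2]),np.sin(p[2])
def inv(q):
    d=q[:2]-p[:2];return (np.array([c*d[0]+s_*d[1],-s_*d[0]+c*d[1]])*1e3).round(1)
print("tip",inv(ray(w,W([226,235]),.06)),"cap",inv(ray(w,W([562,238]),.06)),"barrel/cap edge",inv(ray(w,W([497,237]),.06)),"screw",inv(ray(w,W([175,401]),.048)))
t,s=camera_info("top"),camera_info("side")
print(proj(t,c2w(p,[[-.115,.045,.045],[.097,.01,.187]])),np.array([[443,362],[428,88]])/3.2+[190,115])
print(proj(s,c2w(p,[[-.115,.045,.045],[.097,.01,.187]])),np.array([[198,317],[406,67]])/3.5+[230,160])
E
```

```text
[0.58378985 0.04986551 0.25067616] [[-0.7, -0.2], [0.5, -0.3], [0.6, -0.3], [-0.6, 0.4], [0.4, -0.5], [-0.3, 3.3]]
tip [-63.1 -15.5] cap [-62.  102.1] barrel/cap edge [-62.4  79.3] screw [  0.6 -36.2]
[[327.54252613 228.1643748 ]
 [320.05316336 132.36460491]] [[328.4375 228.125 ]
 [323.75   142.5   ]]
[[285.04114079 249.05641876]
 [351.92587957 177.17321924]] [[286.57142857 250.57142857]
 [346.         179.14285714]]
```

```bash
cat >> h.py <<'E'
p=np.array([.5838,.0499,.2507]); DOWN=[np.pi,0,p[2]+np.pi]
def W(x,y,z): return c2w(p,np.array([x,y,z])/1e3)[0].tolist()   # cradle mm -> world
def go(x,y,z,feed=.15,f=None): return move_straight(W(x,y,z),feed=feed,until_force=f)
def snap(cam,name):
    w=camera_info(cam);im=read_camera(cam);cv2.imwrite(f"pics/{name}.png",im[:,:,::-1]);return w
def cf(): return np.round(observe()["contact_force"],2).tolist()
E
python3 - <<'E'
from h import *
grab(10)
t,s=camera_info("top"),camera_info("side")
f=lambda a:np.concatenate([(proj(i,c2w(p,[[.057-.117*np.sin(a[0]-.349),.010,.077+.117*np.cos(a[0]-.349)]]))[0]-u) for i,u in((t,np.array([428,88])/3.2+[190,115]),(s,np.array([406,67])/3.5+[230,160]))])
r=least_squares(f,[.2]);print("clamp angle",r.x,r.fun)
move_to(W(-96,41,120),DOWN)
go(-96,41,49);print(observe()["time"],cf())
for x0 in(-90,-81,-71):
    go(x0-3,41,49,.08); print(go(x0+10,41,59,.02,8),cf())
    go(x0+2,41,58,.08); go(x0-3,41,49,.1)
snap("side","s2");print([np.round(np.array(d["bbox"])*[640,400,640,400]).tolist() for d in look_for("side","tube")[:1]],observe()["time"],observe()["eef_pos"],W(-74,41,49))
E
python3 -c "
import cv2
b=cv2.imread('pics/s2.png')[160:300,240:400];cv2.imwrite('pics/s2c.png',cv2.resize(b,None,fx=4,fy=4,interpolation=2))"
```

```text
clamp angle [0.24095617] [-0.80927913 -0.19131509 -0.85226142 -0.60349844]
6.4 [0.25, 0.62, -0.26]
False [0.86, 0.86, -0.01]
False [-0.18, 0.31, 0.7]
False [-0.76, -0.29, 0.46]
[[290.0, 230.0, 325.0, 247.0]] 11.6917 [0.5019006  0.07125443 0.04890032] [0.5019419462553416, 0.07126022090561394, 0.049]
```

View pics/s2c.png

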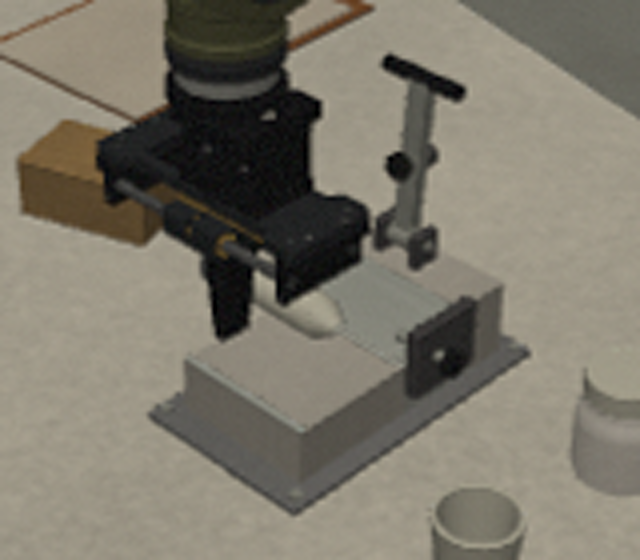

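The side crop shows the tube still parallel and up near the vee ridge, with the clamp open at about 0.24 rad. Next come the ridge strokes.

```bash
python3 - <<'E'
from h import *
for x0,x1 in((-61,-50),(-52,-41),(-45,-34)):
    go(x0-4,41,49,.08); print(go(x1,41,49+x1-x0,.02,10),cf())
    go(x1-8,41,60,.08); go(x1-16,41,49,.1)
    d=look_for("side","tube") if snap("side","s3") else 0
    print([np.round(np.array(q["bbox"])*[640,400,640,400]).tolist() for q in d[:1]])
go(-62,41,140,.2)
import pickle;w=snap("wrist","w4");pickle.dump(w,open("w4.pkl","wb"));print(observe()["time"])
E
```

```text
False [0.23, -0.03, 1.52]
[[307.0, 230.0, 327.0, 246.0]]
False [-0.28, -0.12, -1.12]
[[308.0, 222.0, 337.0, 245.0]]
False [0.03, 0.09, -0.11]
[[310.0, 229.0, 337.0, 245.0]]
18.2917
```

View pics/w4.png

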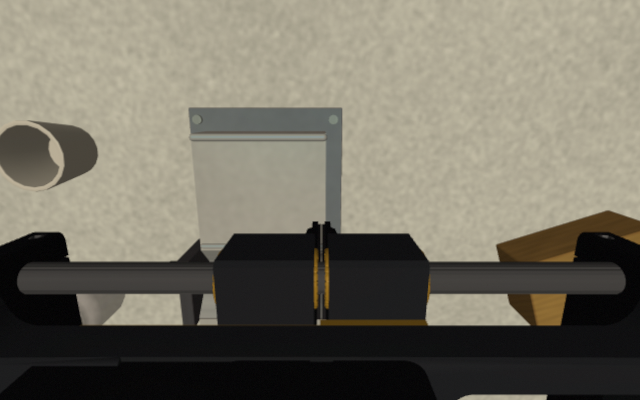

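The wrist picture shows the deck empty and the vee hidden behind the gripper, so I'll move to the cap side and check from the top and side cameras.

```bash
python3 - <<'E'
from h import *
go(-62,150,140,.2);go(0,150,140,.2)
a=snap("side","s5");snap("top","t5")
for c in("side","top"):print([np.round(np.array(q["bbox"])*[640,400,640,400]).tolist() for q in look_for(c,"tube")[:1]])
s=cv2.imread("pics/s5.png")[190:290,270:380];t=cv2.imread("pics/t5.png")[130:230,290:390]
cv2.imwrite("pics/c5.png",np.hstack([cv2.resize(s,(440,400),interpolation=2),cv2.resize(t,(360,400),interpolation=2)]))
# expected bedded tube at origin y 40.5
P=np.array([[0,100,48],[0,79,48],[0,-14,48]])/1e3
print(proj(camera_info("side"),c2w(p,P)).round(),proj(camera_info("top"),c2w(p,P)).round())
E
```

```text
[]
[[299.0, 176.0, 337.0, 197.0]]
[[302. 222.]
 [308. 225.]
 [332. 239.]] [[297. 192.]
 [304. 190.]
 [338. 181.]]
```

View pics/c5.png

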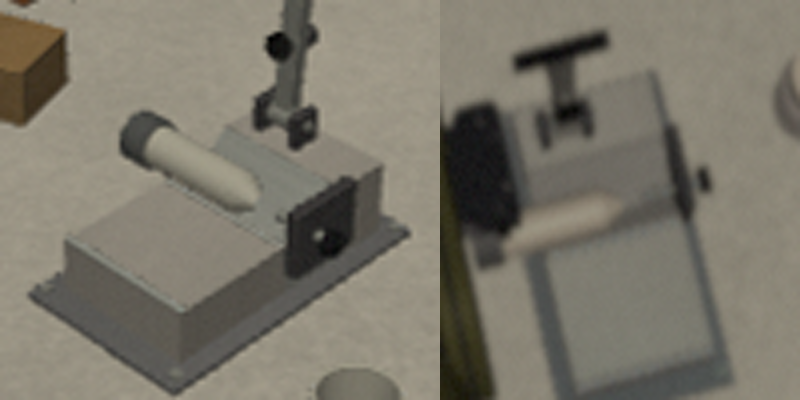

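The crops show the tube bedded straight in the vee with its cap out past the cradle, and the clamp still open. Next I'll push on the cap end gently.

```bash
python3 - <<'E'
from h import *
go(0,135,140,.2);go(0,135,40,.15);go(0,119,40,.05)
dwell(.3);print(cf())
print(go(0,80,40,.012,3.5),cf())
s=observe();d=np.array(s["eef_pos"])-W(0,0,40);print("cradle y",-np.sin(p[2])*d[0]+np.cos(p[2])*d[1],s["time"])
snap("side","s6");snap("top","t6")
s=cv2.imread("pics/s6.png")[190:290,270:380];t=cv2.imread("pics/t6.png")[130:230,290:390]
cv2.imwrite("pics/c6.png",np.hstack([cv2.resize(s,(440,400),interpolation=2),cv2.resize(t,(360,400),interpolation=2)]))
E
```

```text
[0.7, -0.33, -0.37]
True [-0.96, 0.55, 1.41]
cradle y 0.08685457718295767 23.85
```

View pics/c6.png

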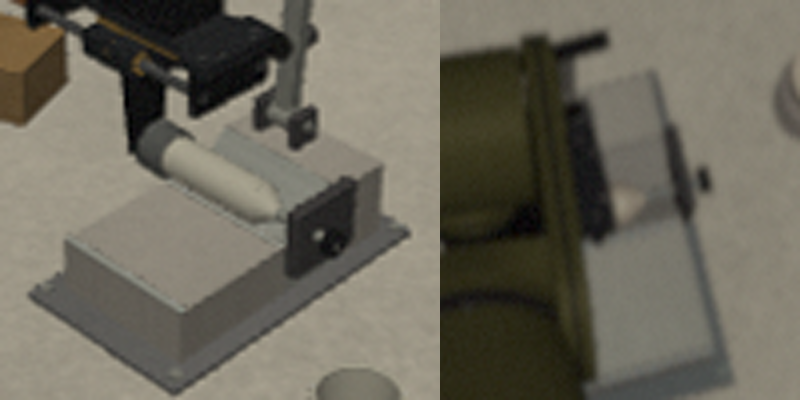

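The side crop shows the cone meeting the screw at the plate. One short re-push will confirm it before I clamp.

```bash
python3 - <<'E'
from h import *
def cy():
    d=np.array(observe()["eef_pos"])-W(0,0,40);return round(float(-np.sin(p[2])*d[0]+np.cos(p[2])*d[1])*1e3,2)
go(0,89,40,.02);dwell(.2);f0=cf()
print(go(0,80,40,.008,4.5),cy(),f0,cf());dwell(.4);print(cf(),cy())
E
```

```text
True 86.91 [0.43, -0.89, 1.1] [-0.01, 0.43, 0.13]
[0.79, 1.07, 0.63] 87.0
```

```bash
python3 - <<'E'
from h import *
def tcp(th,gap=0,r=108):
    q=th-.349;d=6+10*max(np.cos(q),0)+gap
    return 57-r*np.sin(q)+d*np.cos(q),10,77+r*np.cos(q)+d*np.sin(q)
go(0,100,40,.03);go(0,135,40,.1);go(0,135,255,.25);go(115,135,255,.25);go(115,10,255,.25)
x,y,z=tcp(.2,8);go(x,y,255,.2);go(x,y,z,.1);f0=cf()
for th in np.arange(.25,1.71,.1):go(*tcp(th),.07)
print(observe()["time"],f0,cf())
for th in(1.75,1.8,1.85,1.9):go(*tcp(th),.02);print(th,cf())
x,y,z=tcp(1.9)
go(x,y,z+60,.1);go(x-90,y,z+100,.2)
dwell(.2);snap("side","s7");s=cv2.imread("pics/s7.png")[180:290,270:380];cv2.imwrite("pics/c7.png",cv2.resize(s,(560,560),interpolation=2))
print([(q["score"],np.round(np.array(q["bbox"])*[640,400,640,400]).tolist()) for q in look_for("side","clamp_bar")[:1]],proj(camera_info("side"),c2w(p,np.array([[-60,10,79]])/1e3)),observe()["time"])
E
```

```text
34.6167 [0.01, 0.24, 0.63] [0.11, 0.28, -0.41]
1.75 [0.03, 0.17, 3.63]
1.8 [1.68, 0.81, 1.66]
1.85 [1.71, 0.55, 3.16]
1.9 [0.29, 0.85, 4.41]
[(0.69, [302.0, 215.0, 344.0, 241.0])] [[309.82485305 235.02082602]] 38.375
```

View pics/c7.png

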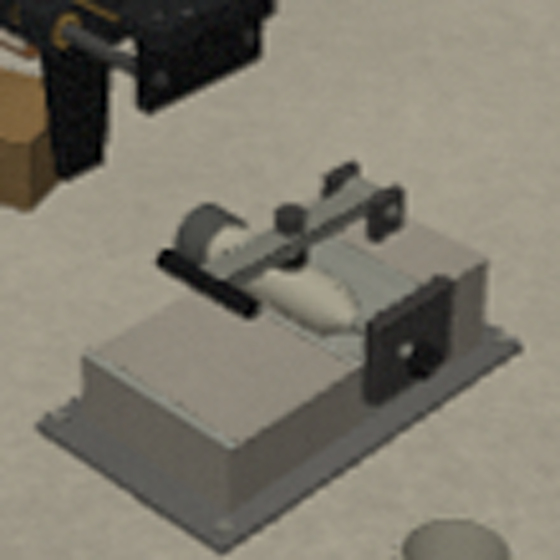

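The side crop shows the clamp arm almost level on the tube, with the bar at about (208,283), which matches the predicted 1.9 rad. The cone is still at the screw. I'll measure the bar by touch and press a hair further.

```bash
python3 - <<'E'
from h import *
def tcp(th,r=108):
    q=th-.349;d=6+10*max(np.cos(q),0)
    return 57-r*np.sin(q)+d*np.cos(q),10,77+r*np.cos(q)+d*np.sin(q)
x,y,z=tcp(1.9)
go(x,y,z+60,.2);go(x,y,z+6,.1);dwell(.3);f0=np.array(cf())
h=go(x,y,z-8,.008,3);print("touch",h,observe()["eef_pos"][2]*1e3-z,cf())
z1=observe()["eef_pos"][2]*1e3
for th in(1.9,1.92,1.935):
    X=tcp(th)
    if X[2]<z1: print(th,go(*X,.01,14));dwell(.3);print((np.mean([cf() for _ in range(1)],0)-f0).round(2),observe()["eef_pos"][2]*1e3-z)
go(x,y,z+60,.1);go(x-90,y,z+100,.2);dwell(.5)
snap("side","s8");s=cv2.imread("pics/s8.png")[180:290,270:380];cv2.imwrite("pics/c8.png",cv2.resize(s,(560,560),interpolation=2));print(observe()["time"])
E
```

```text
touch True 0.16784986378175404 [0.06, 0.25, 3.47]
1.9 False
[0.93 1.03 3.43] 0.19585284437751227
1.92 False
[-1.21  1.77  6.14] -1.5307949805192749
1.935 False
[-1.97  1.62  8.67] -2.895928497342311
44.7333
```

View pics/c8.png

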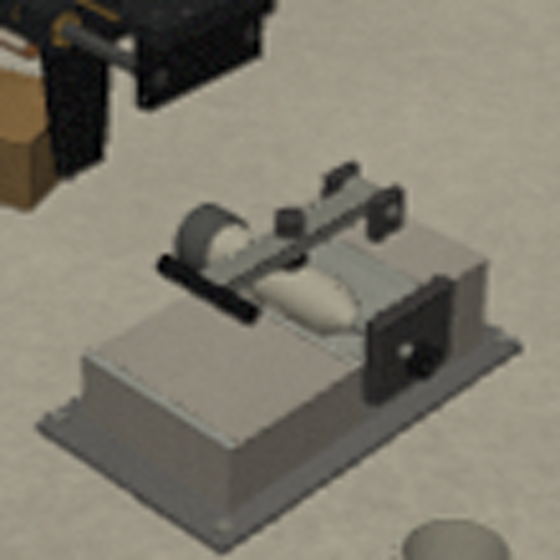

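The clamp is down with the pad compressed, the cone is at the screw, and the fingers are clear.

```bash
python3 -c "
from cell import *
print(sign_off())"
```

```text
the job is handed in; nothing more can be done
None
```

I rolled the tube into the vee, pushed it gently up to the stop screw, clamped it with an estimated 6 N on the pad, and handed the job in at about 45 s; no verdict came back.

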